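# Seat the sensor plug, then hold the logger case open for reading

### The job

A colleague wants to read the logger inside the green instrument case. First push the black sensor plug on the left side of the case straight down until it is fully home in its socket, with the lid still shut. Then take the steel bar on the front of the lid, lift the lid to 45 degrees and finish while still holding it there by the bar, steady; it would fall shut by itself, so do not let go, and leave the tubs and the cup where they stand.

Things in the scene. Friction and masses are not known exactly. Their poses are not given: they have to be found in the camera images.
- case: dark green plastic instrument case fixed to the worktop, 190 (x) x 260 (y) x 106 mm high, lid (top 30 mm) shut; origin at the centre of its underside, x to its back (away from the robot), y to its left, z up. At (-65, 158) mm on its left side stands a grey socket block 60 x 55 x 60 mm high carrying the plug.
- lid_bar: round steel bar, 12 mm thick, 120 mm long along the case's y, joined to the lid's front by a post at each end, moving with the lid; origin at its middle: lid shut, (-138, 0, 91) mm in the case's frame, 36 mm clear of the lid's front face, 15 mm below its top. Axes as the case's when shut. Opening swings it up and back round the hinge.
- lid_hinge (a point): middle of the lid's hinge axis, which runs along the case's y at the back of the case: (98, 0, 75) mm in the case's frame, so 236 mm behind and 16 mm below the bar when shut.
- case_lid (a joint): lid opening angle in rad: 0 shut, 0.785 = 45 degrees open, at most 1.6. No stay: it falls shut when let go; lifting takes only a few newtons at the bar.
- plug (a joint): how far the plug has been pushed in, in m: it starts 0 to 0.004 and is fully home against a firm stop at 0.010. It slides straight down with about 5 N of friction and stays where it is left.
- plug_top (a point): centre of the flat top of the black ribbed round plug, 38 mm across and 20 mm high; the top is 80 mm above the worktop when fully home, up to 90 mm before. A yellow sleeve shows under the plug until it is home.
- resin_a: loose white tub with red lid, 68 mm across, 70 mm high, standing to the left; origin at the centre of its underside. Leave alone.
- resin_b: loose white tub with blue lid, 58 mm across, 60 mm high, standing to the left; origin at the centre of its underside. Leave alone.
- mixing_cup: loose white cup, 60 mm across, 64 mm high, standing to the left; origin at the centre of its underside. Leave alone.

How it is judged:
On the way:
1. the plug is pushed fully home while the lid is still shut (value of joint plug above 0.0085 m and value of joint case_lid below 0.08 rad), for 0.2 s.
At the end, for the whole second after the job is handed in: the robot still holds the lid by its bar (fingers on the bar with more than 0.5 N), the lid stands still (under 0.05 rad/s) at 45 degrees within 6 degrees (0.68 to 0.89 rad), and the plug is still home (within 1.5 mm of its stop) (value of joint case_lid between 0.68 and 0.89 rad and velocity of joint case_lid between -0.05 and 0.05 rad/s and contact force between lid_bar and the fingers above 0.5 N and value of joint plug above 0.0085 m); the arm keeps its last pose, push and grip.
It fails at once if a tub or the cup is pushed more than 30 mm from its place (distance of any of resin_a, resin_b, mixing_cup from where it was at the start of the episode above 0.03 m).
It also fails if it takes over 48 s, if anything falls off the work surface, if the arm or the gripper's body presses on something with over 40 N, if the wrist force passes 120 N, or if a joint passes its speed limit or range.

### The arm

A 6-joint arm with a two-finger parallel gripper is mounted at the origin on a cart in front of the work surface, level with it; the furniture and walls round the work are solid. World frame = base frame: x ahead of the robot, y to its left, z up, the work surface at z = 0. Lengths are in m, angles in rad, forces in N, time in s.
With the tool pointing down it reaches from about 0.3 to 0.875 m from the base axis. Payload 6.4 kg.
Tool frame: the origin (TCP) lies on the centre line of the jaws, within the pads' length; the fingertips stand 11 mm ahead of it and the grasp point (between the pads) lies 8 mm behind it (robot.tip_reach is the distance from the TCP to the fingertips, in m); z points along the fingers, y is the line along which they close (so a half turn about z gives the same grasp; the last joint's range is limited). The gripper opens to 88 mm and grips with 3 to 60 N. Pads are 18 mm wide; open, the fingers measure 123 mm over their backs; the gripper's body (75 mm by 187 mm) begins 45 mm behind the grasp point.
Start: joints at [0.897, 0.181, 1.607, -0, 1.354, -0.206], TCP at [0.259, 0.513, 0.25] pointing down, gripper open.
Joint ranges: [-2.99, 2.99], [-0.89, 2.07], [0.3, 2.58], [-1.14, 4.28], [0, 2.63], [-3.12, 3.12]. Speed limits (rad/s): [2.57, 2.57, 3.01, 3.14, 3.14, 3.14].

### API

Orientations are given as a rotation vector (axis times angle).
In Python, from station import robot, get_image, calibration, nets gives the robot as it stands.
- The arm moves only by the tool arm_command, never from a script. Its argument "commands" is a list of rows, each a list of 2 entries, a list of its own where there are three numbers: the shift along the tool's x, y, z as a fraction of full scale, then the turn, a rotation vector about the tool's x, y, z as a fraction of full scale. In form: [[[tx, ty, tz], [rx, ry, rz]], ...]. A call has 1 to 5 rows; each row shifts and turns the commanded pose from where the row before left it, along the tool's axes as they then stand; what a row does not reach is not made up. Full scale, the value 1, is 30 mm for a shift and 0.1 rad for a turn. A row lasts 1/12 s, in which the tool goes at most 41.7 mm and 7.16 degrees, less where a joint would pass 70% of its speed; a pose out of reach is approached as far as the arm can. A call with a number of a shift or a turn outside -1 to 1 is refused whole. A call with a gripper value outside its range is refused whole. "hand" is the finger opening in mm, from 0 to 88.1, set as the call begins (left out, the last holds). The fingers move at their own pace and stop on an object; "squeeze" is the grip in N (left out, the last holds). Time passes only in rows, so rows that do not move let the fingers close. It gives the time, the measured TCP pose, the force, the opening and the grip force at its end, in the units of the state.
- robot.sense(): the state, without advancing time (a new reading comes with each control period).
- get_image(name): name is "scene" or "top"; returns (picture, depth): 480x640x3 uint8, red, green, blue; 480x640 float32, m along the optical axis (not along the pixel's ray), 0 where there is no reading.
- calibration(name): a dict with "fovy" (degrees; the focal length in pixels is half the picture's height over the tangent of half this angle, whatever the lens; pixels are square), "cx", "cy" (the principal point, pixels), "rvec" (rotation vector, rad) and "tvec" (3), from world to camera coordinates, as OpenCV has them. Camera axes: x right, y down, z forward; pixel columns grow to the right and rows downward; lengths in m; the calibration is good to about 2 mm. A picture is of the moment at which its call begins. calibration takes no time and is no camera call.
- robot.close_job(): hands the job in; it is judged then, once.
Trained networks look in the newest picture that a camera, given by its name, has taken for a name from the list of things; names that differ only in an ending like _2 or _b are one class to them, and where a whole thing is asked for, a point or a joint stands for the part that bears it (a point fixed in the world has none). Each returns a list of dicts, best first, with "conf" (0 to 1); they miss things now and then, are a little off and sometimes report something else, mostly with a low value. They report only what shows in the picture. A call takes as long as a camera call.
- nets.boxes_of(target, camera): "extent" ([centre column, centre row, width, height] as shares, 0 to 1, of the picture: columns of its width, rows of its height, round what is visible of it).
- nets.spot_point(target, camera): "point" ([column, row] as shares, 0 to 1, of the picture: columns of its width, rows of its height: a listed point, or the origin of a listed thing).
The state is a dict: "clock": time; "joint_positions": joint angles; "dq": joint speeds; "tau": joint torques, N m; "ee_pos": TCP position; "eef_rot": TCP orientation; "force": force on the tool from outside, world axes, zero at the start; "moment": the same for the moment, N m; "width": finger opening in m; "gripper_force": force on a finger pad.
Only numpy, scipy, OpenCV 4.12 (cv2) and the standard library are available. Lean on these libraries where they do the work, as an engineer would, in place of code of your own. Each camera call takes 0.05 s, during which the arm holds its last target. There are 200 camera calls.

## Working session

There is one attempt and no reset: what is moved stays moved. The work goes in short steps, Python scripts to look and compute and a tool call to move; the robot and the scene stay as the last step left them, time stands still between calls to the robot, and variables do not carry over. Pictures are saved under pics/ and viewed, at most 10 in all, crops included, and the job is handed in when it is done.

Besides the shell and the picture viewer there is one more tool, called after "Call:" by a JSON object that holds its "name" and its "arguments". arm_command: Moves the arm, as the interface text tells. Shift numbers are shares of 30 mm and turn numbers shares of 0.1 rad, none past 1 either way. Its arguments: {"type":"object","properties":{"commands":{"type":"array","items":{"type":"array"}},"hand":{"type":"number"},"squeeze":{"type":"number"}},"required":["commands"]}

```bash
mkdir -p pics; ls; cat > h.py <<'E'
import numpy as np, cv2
from scipy.spatial.transform import Rotation as R
from station import robot, get_image, calibration, nets
def cam(n):
    c=calibration(n); f=240/np.tan(np.radians(c['fovy'])/2)
    return f,c['cx'],c['cy'],R.from_rotvec(c['rvec']).as_matrix(),np.array(c['tvec'])
def back(n,u,v,d):
    f,cx,cy,Rm,t=cam(n); u,v,d=map(np.asarray,(u,v,d))
    return (np.stack([(u-cx)/f*d,(v-cy)/f*d,d],-1)-t)@Rm
def atz(n,u,v,z):
    f,cx,cy,Rm,t=cam(n); o=-Rm.T@t; r=Rm.T@np.array([(u-cx)/f,(v-cy)/f,1]); return o+r*(z-o[2])/r[2]
E
python3 - <<'E'
from h import *
for n in("scene","top"):
    im,d=get_image(n); cv2.imwrite(f'pics/{n}0.png',im[:,:,::-1]); np.save(f'{n}0.npy',d)
    print(n,calibration(n),(d>0).mean())
    for t in("case","lid_bar","lid_hinge","plug_top","resin_a","resin_b","mixing_cup"):
        for p in nets.spot_point(t,n)[:2]:
            u,v=p['point'][0]*640,p['point'][1]*480
            dd=np.median(d[max(0,int(v)-1):int(v)+2,int(u)-1:int(u)+2])
            print(t,round(p['conf'],2),round(u,1),round(v,1),back(n,u,v,dd).round(3))
s=robot.sense();print(s)
E
```

```text
pics
scene {'fovy': 55.69363223466542, 'cx': 323.5053195872486, 'cy': 236.88648511521316, 'rvec': array([ 2.24928178, -1.05265446,  0.37193248]), 'tvec': array([-0.15790741,  0.53715554,  0.58115432])} 0.995927734375
case 0.64 354.9 291.4 [0.509 0.147 0.105]
lid_bar 0.74 329.2 321.6 [0.437 0.147 0.096]
lid_hinge 0.9 371.6 228.4 [0.648 0.212 0.105]
plug_top 0.7 267.0 262.7 [0.463 0.324 0.086]
resin_a 0.63 217.1 261.7 [0.424 0.438 0.031]
resin_a 0.6 246.8 228.6 [0.52  0.447 0.044]
resin_b 0.63 217.1 261.7 [0.424 0.438 0.031]
resin_b 0.6 246.8 228.6 [0.52  0.447 0.044]
mixing_cup 0.76 287.6 210.7 [0.636 0.437 0.013]
mixing_cup 0.69 217.7 261.9 [0.424 0.437 0.031]
top {'fovy': 46.543565581992326, 'cx': 318.5720766900331, 'cy': 240.99559682538276, 'rvec': array([ 2.16837875, -2.17037979,  0.11483376]), 'tvec': array([0.28736545, 0.60602631, 1.16864756])} 0.9959765625
case 0.87 364.4 258.5 [0.563 0.195 0.106]
lid_bar 0.56 385.6 323.1 [0.434 0.153 0.099]
lid_hinge 0.72 354.7 212.1 [0.657 0.214 0.106]
plug_top 0.78 301.7 307.5 [0.465 0.321 0.086]
resin_a 0.8 234.3 273.1 [0.536 0.461 0.07 ]
resin_a 0.59 239.2 316.2 [0.447 0.451 0.061]
resin_b 0.8 234.3 273.1 [0.536 0.461 0.07 ]
resin_b 0.59 239.2 316.2 [0.447 0.451 0.061]
mixing_cup 0.93 242.1 221.7 [0.652 0.455 0.005]
{'clock': 0.8, 'joint_positions': array([ 8.96702902e-01,  1.80742609e-01,  1.60696641e+00,  2.18039435e-05,
        1.35384390e+00, -2.06313110e-01]), 'dq': array([ 0.0014538 ,  0.00075446, -0.00176591, -0.00042276,  0.00203044,
        0.00058372]), 'tau': array([-1.18609005e-03, -4.33794594e+01, -3.42152059e+01,  7.02188071e-02,
        3.10172606e-02, -1.20765358e-05]), 'ee_pos': array([0.25927059, 0.51325384, 0.24976302]), 'eef_rot': array([-7.28113153e-01, -3.05604990e+00, -7.07171910e-05]), 'force': array([-0.25275356, -1.07475231, -0.22700255]), 'moment': array([-0.00411767,  0.00515067, -0.00474771]), 'gripper_force': 0.0, 'width': 0.08816176846715443}
```

View pics/scene0.png

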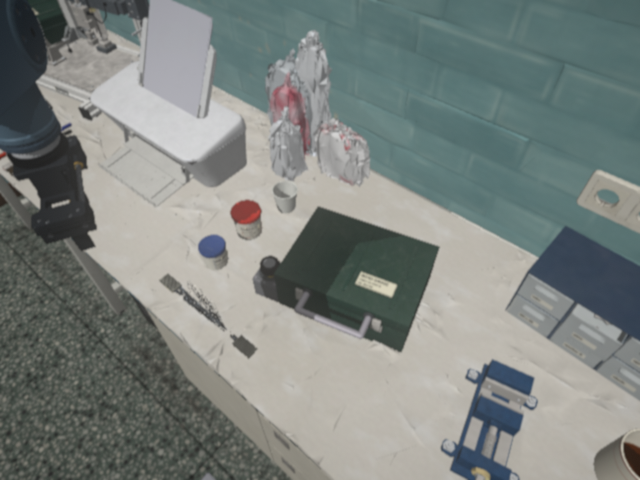

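View pics/top0.png

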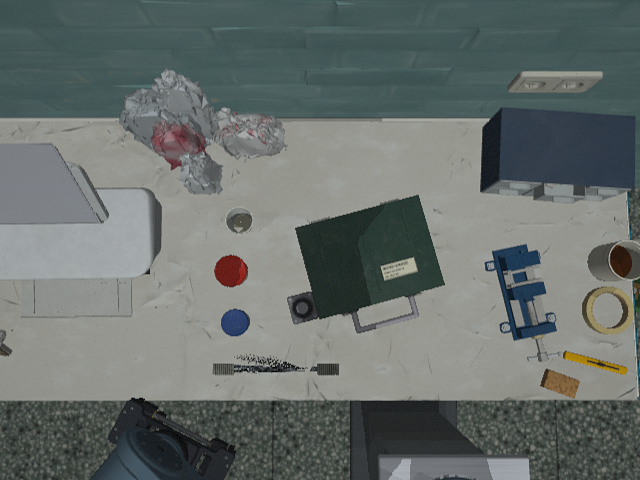

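```bash
python3 - <<'E'
from h import *
d=np.load('top0.npy'); v,u=np.mgrid[:480,:640]; P=back('top',u,v,d)
def w(m): return P[m&(d>0)]
# lid top: z 0.106
m=(abs(P[...,2]-.106)<.006)&(P[...,0]>.4)&(P[...,1]<.38)
n,l,st,c=cv2.connectedComponentsWithStats(m.astype(np.uint8)); k=1+st[1:,4].argmax()
q=w(l==k)[:,:2].astype(np.float32); r=cv2.minAreaRect(q*1000); print('lid',r,cv2.boxPoints(r).round(0).tolist(),np.median(w(l==k)[:,2]))
a=r[2]; 
for z0,z1 in((.08,.101),):
    m=(P[...,2]>.082)&(P[...,2]<.1)&(P[...,0]>.35)&(P[...,0]<.75)&(P[...,1]<.4)
    n,l,st,c=cv2.connectedComponentsWithStats(m.astype(np.uint8))
    for k in range(1,n):
        if st[k,4]>30: q=w(l==k); print(st[k],np.median(q,0).round(3),q.min(0).round(3),q.max(0).round(3),q.mean(0).round(4))
E
```

```text
lid ((566.1307983398438, 184.13201904296875), (199.06826782226562, 261.8925476074219), 15.068835258483887) [[436.0, 285.0], [504.0, 32.0], [696.0, 84.0], [628.0, 336.0]] 0.10665234303107096
[491 168  18  19  75] [ 0.721 -0.073  0.092] [ 0.714 -0.106  0.082] [ 0.75 -0.07  0.1 ] [ 0.7264 -0.0791  0.0914]
[574 185   5  10  39] [ 0.707 -0.244  0.09 ] [ 0.696 -0.247  0.083] [ 0.717 -0.242  0.099] [ 0.7066 -0.2445  0.0907]
[534 186  19  14  69] [ 0.693 -0.164  0.091] [ 0.686 -0.193  0.082] [ 0.713 -0.159  0.1  ] [ 0.6958 -0.1696  0.0915]
[605 239  35  41 292] [ 0.563 -0.317  0.092] [ 0.522 -0.373  0.082] [ 0.604 -0.299  0.1  ] [ 0.5628 -0.3258  0.0908]
[342 292  80  41 565] [0.442 0.152 0.097] [0.416 0.08  0.083] [0.496 0.24  0.1  ] [0.446  0.1538 0.0963]
[292 298  20  19 279] [0.466 0.321 0.087] [0.448 0.302 0.083] [0.484 0.341 0.093] [0.4661 0.3211 0.0869]
```

Both views agree with the net points: the plug is at top pixel (302,308), the bar at about (386,323) with its post ends at 358 and 415, and the case is yawed about 15°. Next I refine the bar and work out the first move.

```bash
cat >> h.py <<'E'
def plan(p,Rt,n,p0=None,R0=None):
    "rows from present (or given) pose to target, straight, tool-axis shares"
    s=robot.sense(); p0=np.array(s['ee_pos']) if p0 is None else p0; R0=R.from_rotvec(s['eef_rot']) if R0 is None else R0
    w=(R0.inv()*Rt).as_rotvec(); cp,cR=p0.copy(),R0; rows=[]
    for i in range(1,n+1):
        tp=p0+(np.asarray(p)-p0)*i/n; tR=R0*R.from_rotvec(w*i/n)
        a=(cR.inv().apply(tp-cp)/.03).round(2); b=((cR.inv()*tR).as_rotvec()/.1).round(2)
        rows.append([a.tolist(),b.tolist()]); cp=cp+cR.apply(a*.03); cR=cR*R.from_rotvec(b*.1)
    for i in range(0,n,5): print(rows[i:i+5])
    print('end',cp.round(4),'max',max(np.abs(r).max() for r in rows)); return cp,cR
def tool(yaw,tilt):
    "z down, y along case x, then pointing forward by tilt"
    c,s=np.cos(yaw),np.sin(yaw); ex=np.array([c,s,0]); ez=np.array([0,0,1.])
    z=np.sin(tilt)*ex-np.cos(tilt)*ez; y=np.cos(tilt)*ex+np.sin(tilt)*ez
    return R.from_matrix(np.c_[np.cross(y,z),y,z])
YAW=np.radians(15.07)
E
python3 - <<'E'
from h import *
d=np.load('top0.npy'); v,u=np.mgrid[:480,:640]; P=back('top',u,v,d).reshape(-1,3)
P=P[(P[:,2]>.08)&(P[:,2]<.101)&(P[:,0]>.38)&(P[:,0]<.6)]
c,s=np.cos(YAW),np.sin(YAW); M=np.array([[c,s],[-s,c]])
L=(P[:,:2]-[.5695,.185])@M.T*1000
b=L[(abs(L[:,1])<75)&(L[:,0]>-155)&(L[:,0]<-125)]; print('bar local',len(b),np.median(b,0),b.min(0),b.max(0),np.polyfit(b[:,1],b[:,0],1))
q=(abs(L[:,1]-158)<25)&(abs(L[:,0]+65)<25); print('plug local',L[q].mean(0),L[q].min(0),L[q].max(0))
a=plan([.4655,.3207,.25],tool(YAW,0),10)
plan([.4655,.3207,.105],tool(YAW,0),5,*a)
E
```

```text
bar local 407 [-136.32192714    0.9976946 ] [-143.5159467   -65.01448318] [-125.0679806    66.26572758] [-1.73816336e-03 -1.36183747e+02]
plug local [-64.48463054 158.36237012] [-82.9780876  139.23455112] [-45.40557259 176.95522845]
[[[-0.9, -0.26, -0.0], [0.0, -0.0, 0.84]], [[-0.93, -0.19, -0.0], [0.0, -0.0, 0.84]], [[-0.93, -0.11, -0.0], [0.0, -0.0, 0.84]], [[-0.94, -0.03, -0.0], [0.0, -0.0, 0.84]], [[-0.94, 0.05, -0.0], [0.0, -0.0, 0.84]]]
[[[-0.93, 0.13, -0.0], [0.0, -0.0, 0.84]], [[-0.92, 0.21, -0.01], [0.0, -0.0, 0.84]], [[-0.89, 0.28, 0.0], [0.0, -0.0, 0.84]], [[-0.88, 0.35, 0.0], [0.0, -0.0, 0.84]], [[-0.83, 0.43, 0.0], [0.0, -0.0, 0.84]]]
end [0.4654 0.3207 0.2501] max 0.94
[[[-0.0, 0.0, 0.97], [0.0, -0.0, -0.0]], [[-0.0, 0.0, 0.96], [0.0, -0.0, -0.0]], [[-0.0, 0.0, 0.97], [0.0, -0.0, -0.0]], [[-0.0, 0.0, 0.97], [0.0, -0.0, -0.0]], [[-0.0, 0.0, 0.97], [0.0, -0.0, -0.0]]]
end [0.4654 0.3207 0.1049] max 0.97
```

Call:
{"name": "arm_command", "arguments": {"commands": [[[-0.9, -0.26, 0], [0, 0, 0.84]], [[-0.93, -0.19, 0], [0, 0, 0.84]], [[-0.93, -0.11, 0], [0, 0, 0.84]], [[-0.94, -0.03, 0], [0, 0, 0.84]], [[-0.94, 0.05, 0], [0, 0, 0.84]]], "hand": 0, "squeeze": 20}}

```text
clock: 1.22
ee_pos: [0.3631, 0.416, 0.2498]
eef_rot: [1.354, 2.834, 0.0]
force: [0.2, -0.1, 0.7]
width: 0.0568
gripper_force: 0.0
```

Call:
{"name": "arm_command", "arguments": {"commands": [[[-0.93, 0.13, 0], [0, 0, 0.84]], [[-0.92, 0.21, 0], [0, 0, 0.84]], [[-0.89, 0.28, 0], [0, 0, 0.84]], [[-0.88, 0.35, 0], [0, 0, 0.84]], [[-0.83, 0.43, 0], [0, 0, 0.84]]]}}

```text
clock: 1.63
ee_pos: [0.4663, 0.3196, 0.2498]
eef_rot: [1.916, 2.489, 0.0]
force: [-0.0, 0.5, -0.7]
width: 0.0239
gripper_force: 0.0
```

Call:
{"name": "arm_command", "arguments": {"commands": [[[0, 0, 0.9], [0, 0, 0]], [[0, 0, 0.9], [0, 0, 0]], [[0, 0, 0.9], [0, 0, 0]], [[0, 0, 0.9], [0, 0, 0]], [[0, 0, 0.2], [0, 0, 0]]]}}

```text
clock: 2.05
ee_pos: [0.4628, 0.3194, 0.1312]
eef_rot: [-1.909, -2.49, 0.01]
force: [-0.7, -0.5, -0.9]
width: 0.0003
gripper_force: 0.0
```

```bash
python3 - <<'E'
from h import *
im,d=get_image('scene'); cv2.imwrite('pics/s1.png',cv2.resize(im[150:350,170:440,::-1],None,fx=2.9,fy=2.9))
s=robot.sense();print(s['clock'],s['ee_pos'],s['force'],s['width'],s['joint_positions'].round(2)); plan([.4655,.3207,.105],tool(YAW,0),1)
E
```

```text
2.1 [0.46307594 0.31961149 0.13202024] [-0.51197305 -0.23351637 -0.43798067] 0.000511704961697844 [ 0.39  0.29  1.73 -0.    1.13  0.13]
[[[0.01, 0.09, 0.9], [-0.07, 0.01, -0.0]]]
end [0.4654 0.3205 0.105 ] max 0.9
```

View pics/s1.png

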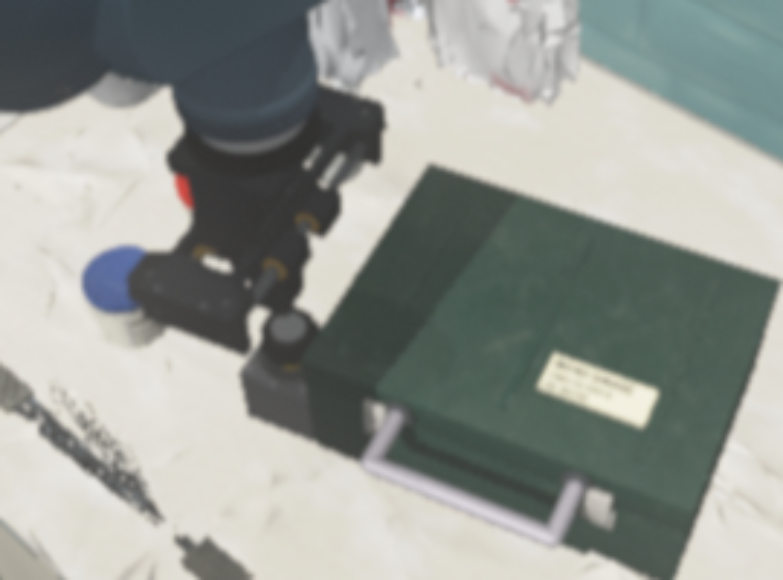

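The crop shows the closed fingers (about 265,280) right above the plug (290,330), with the yellow sleeve showing under it. I go down until contact and then press in small steps.

Call:
{"name": "arm_command", "arguments": {"commands": [[[0, 0.05, 0.45], [-0.03, 0, 0]], [[0, 0.04, 0.45], [-0.03, 0, 0]], [[0, 0, 0.15], [0, 0, 0]], [[0, 0, 0.1], [0, 0, 0]], [[0, 0, 0.1], [0, 0, 0]]]}}

```text
clock: 2.52
ee_pos: [0.4688, 0.3219, 0.0994]
eef_rot: [1.908, 2.49, 0.01]
force: [-0.4, -0.1, -0.2]
width: -0.0001
gripper_force: 0.0
```

Call:
{"name": "arm_command", "arguments": {"commands": [[[0, 0, 0.05], [0, 0, 0]], [[0, 0, 0.05], [0, 0, 0]], [[0, 0, 0.05], [0, 0, 0]], [[0, 0, 0.05], [0, 0, 0]], [[0, 0, 0], [0, 0, 0]]]}}

```text
clock: 2.93
ee_pos: [0.4687, 0.3218, 0.0927]
eef_rot: [1.908, 2.49, 0.01]
force: [-0.7, 0.6, 3.4]
width: 0.0004
gripper_force: 2.1
```

Call:
{"name": "arm_command", "arguments": {"commands": [[[0, 0, 0.05], [0, 0, 0]], [[0, 0, 0.05], [0, 0, 0]], [[0, 0, 0.02], [0, 0, 0]], [[0, 0, 0], [0, 0, 0]]]}}

```text
clock: 3.27
ee_pos: [0.4688, 0.3218, 0.0912]
eef_rot: [1.908, 2.49, 0.009]
force: [-7.7, -3.4, 22.8]
width: 0.0004
gripper_force: 11.5
```

Call:
{"name": "arm_command", "arguments": {"commands": [[[0, 0, 0], [0, 0, 0]], [[0, 0, 0], [0, 0, 0]]]}}

```text
clock: 3.43
ee_pos: [0.4688, 0.3218, 0.0913]
eef_rot: [1.908, 2.49, 0.009]
force: [-6.1, -2.7, 22.7]
width: 0.0005
gripper_force: 11.3
```

Call:
{"name": "arm_command", "arguments": {"commands": [[[0, 0, -0.3], [0, 0, 0]], [[0, 0, -0.9], [0, 0, 0]], [[0, 0, -0.9], [0, 0, 0]], [[0, 0, -0.9], [0, 0, 0]], [[0, 0, -0.5], [0, 0, 0]]], "hand": 28}}

```text
clock: 3.85
ee_pos: [0.4685, 0.3217, 0.1963]
eef_rot: [1.908, 2.489, 0.012]
force: [0.4, 0.9, 0.4]
width: 0.028
gripper_force: 0.0
```

```bash
python3 - <<'E'
from h import *
im,d=get_image('top'); v,u=np.mgrid[:480,:640]; P=back('top',u,v,d)
c,s=np.cos(YAW),np.sin(YAW); L=(P[...,:2]-[.5695,.185])@np.array([[c,s],[-s,c]]).T
m=(np.hypot(L[...,0]+.065,L[...,1]-.158)<.012)&(d>0); print('plug z',m.sum(),np.median(P[m][:,2]))
s=robot.sense();print(s['clock'],s['ee_pos'],s['force'])
b=np.array([.4362,.1491,.091]); T=tool(YAW,np.radians(40)); z=T.apply([0,0,1])
a=plan(b-z*.075,T,10)
plan(b+z*.006,T,5,*a)
E
```

```text
plug z 307 0.5395653631268094
3.9 [0.46971424 0.32225628 0.19872425] [1.12502542 0.47969822 2.35780841]
[[[-0.53, -0.42, 0.16], [-0.69, -0.0, -0.0]], [[-0.53, -0.43, 0.13], [-0.68, -0.0, -0.0]], [[-0.53, -0.44, 0.11], [-0.69, -0.0, -0.0]], [[-0.52, -0.45, 0.07], [-0.68, -0.0, -0.0]], [[-0.53, -0.44, 0.04], [-0.69, -0.0, -0.0]]]
[[[-0.53, -0.46, 0.01], [-0.68, -0.0, -0.0]], [[-0.53, -0.45, -0.02], [-0.69, -0.01, -0.0]], [[-0.53, -0.44, -0.05], [-0.68, 0.0, -0.0]], [[-0.53, -0.45, -0.08], [-0.69, 0.0, -0.0]], [[-0.52, -0.43, -0.11], [-0.68, 0.0, -0.0]]]
end [0.3897 0.1367 0.1485] max 0.69
[[[-0.0, -0.0, 0.54], [-0.0, 0.0, -0.0]], [[-0.0, -0.0, 0.54], [-0.0, 0.0, -0.0]], [[-0.0, -0.0, 0.54], [-0.0, 0.0, -0.0]], [[-0.0, -0.0, 0.54], [-0.0, 0.0, -0.0]], [[-0.0, -0.0, 0.54], [-0.0, 0.0, -0.0]]]
end [0.44   0.1502 0.0865] max 0.54
```

Call:
{"name": "arm_command", "arguments": {"commands": [[[-0.53, -0.42, 0.16], [-0.69, 0, 0]], [[-0.53, -0.43, 0.13], [-0.68, 0, 0]], [[-0.53, -0.44, 0.11], [-0.69, 0, 0]], [[-0.52, -0.45, 0.07], [-0.68, 0, 0]], [[-0.53, -0.44, 0.04], [-0.69, 0, 0]]]}}

```text
clock: 4.32
ee_pos: [0.4263, 0.2276, 0.1676]
eef_rot: [1.763, 2.302, 0.407]
force: [0.1, -0.4, 0.0]
width: 0.028
gripper_force: 0.0
```

Call:
{"name": "arm_command", "arguments": {"commands": [[[-0.53, -0.46, 0.01], [-0.68, 0, 0]], [[-0.53, -0.45, -0.02], [-0.69, 0, 0]], [[-0.53, -0.44, -0.05], [-0.68, 0, 0]], [[-0.53, -0.45, -0.08], [-0.69, 0, 0]], [[-0.52, -0.43, -0.11], [-0.68, 0, 0]]]}}

```text
clock: 4.73
ee_pos: [0.3906, 0.143, 0.1448]
eef_rot: [1.609, 2.102, 0.725]
force: [-0.7, -0.4, 0.0]
width: 0.0277
gripper_force: 0.0
```

```bash
python3 - <<'E'
from h import *
im,d=get_image('scene'); cv2.imwrite('pics/s2.png',cv2.resize(im[150:350,170:440,::-1],None,fx=2.9,fy=2.9))
im,d=get_image('top'); v,u=np.mgrid[:480,:640]; P=back('top',u,v,d)
c,s=np.cos(YAW),np.sin(YAW); L=(P[...,:2]-[.5695,.185])@np.array([[c,s],[-s,c]]).T
m=(np.hypot(L[...,0]+.065,L[...,1]-.158)<.012)&(d>0); print('plug z',m.sum(),np.median(P[m][:,2]))
s=robot.sense();print(s['clock'],s['ee_pos'],s['force'],s['joint_positions'].round(2),s['width'])
b=np.array([.4362,.1491,.091]); T=tool(YAW,np.radians(40)); z=T.apply([0,0,1])
a=plan(b-z*.04,T,3)
plan(b+z*.006,T,4,*a)
E
```

```text
plug z 109 0.08109709076636772
4.8333 [0.39024077 0.1419944  0.14416124] [ 0.31883621  0.59750747 -0.05035782] [-0.12 -0.52  2.57  0.48  0.52 -0.72] 0.02829274672834212
[[[-0.06, 0.03, 0.34], [-0.13, -0.0, -0.01]], [[-0.05, 0.02, 0.34], [-0.12, -0.01, -0.02]], [[-0.06, 0.02, 0.33], [-0.13, -0.0, -0.01]]]
end [0.4114 0.1424 0.1218] max 0.34
[[[-0.0, -0.0, 0.38], [0.0, -0.0, -0.0]], [[-0.0, -0.0, 0.39], [0.0, -0.0, -0.0]], [[-0.0, -0.0, 0.38], [0.0, -0.0, -0.0]], [[-0.0, -0.0, 0.39], [0.0, -0.0, -0.0]]]
end [0.4401 0.1501 0.0864] max 0.39
```

View pics/s2.png

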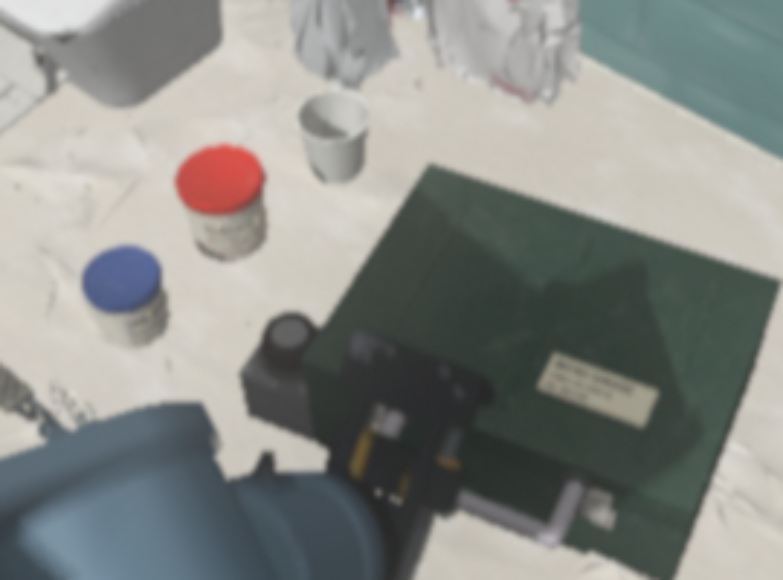

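The plug is home (no yellow sleeve, top at 81 mm) and the bar is free. Joint 3 is at its limit at this tilt, so I use 20° instead.

```bash
python3 - <<'E'
from h import *
b=np.array([.4362,.1491,.091]); T=tool(YAW,np.radians(20)); z=T.apply([0,0,1])
a=plan(b-z*.065,T,5)
plan(b+z*.006,T,5,*a)
E
```

```text
[[[-0.03, 0.16, 0.06], [0.62, -0.0, -0.01]], [[-0.04, 0.16, 0.04], [0.62, -0.01, -0.01]], [[-0.03, 0.17, 0.04], [0.63, -0.0, -0.0]], [[-0.03, 0.16, 0.03], [0.62, -0.0, -0.01]], [[-0.04, 0.17, 0.01], [0.62, -0.01, -0.01]]]
end [0.4148 0.1433 0.1521] max 0.63
[[[0.0, -0.0, 0.47], [0.0, 0.0, -0.0]], [[0.0, -0.0, 0.48], [0.0, 0.0, -0.0]], [[0.0, -0.0, 0.47], [0.0, 0.0, -0.0]], [[0.0, -0.0, 0.47], [0.0, 0.0, -0.0]], [[0.0, -0.0, 0.48], [0.0, 0.0, -0.0]]]
end [0.4383 0.1496 0.0853] max 0.48
```

Call:
{"name": "arm_command", "arguments": {"commands": [[[-0.03, 0.16, 0.06], [0.62, 0, -0.01]], [[-0.04, 0.16, 0.04], [0.62, 0, -0.01]], [[-0.03, 0.17, 0.04], [0.63, 0, 0]], [[-0.03, 0.16, 0.03], [0.62, 0, -0.01]], [[-0.04, 0.17, 0.01], [0.62, -0.01, -0.01]]]}}

```text
clock: 5.25
ee_pos: [0.4184, 0.1451, 0.1554]
eef_rot: [1.762, 2.305, 0.403]
force: [-0.4, 0.9, 1.3]
width: 0.028
gripper_force: 0.0
```

```bash
python3 - <<'E'
from h import *
s=robot.sense();print(s['clock'],s['ee_pos'],s['force'],s['joint_positions'].round(2),s['width'])
b=np.array([.4362,.1491,.091]); T=tool(YAW,np.radians(20)); z=T.apply([0,0,1])
a=plan(b-z*.04,T,2)
plan(b+z*.006,T,5,*a)
E
```

```text
5.25 [0.41837862 0.14505543 0.1553948 ] [-0.38096618  0.85724353  1.26158668] [ 0.   -0.25  2.27  0.12  0.79 -0.33] 0.028036680441332527
[[[-0.01, -0.08, 0.45], [-0.01, 0.01, 0.01]], [[-0.01, -0.08, 0.44], [-0.0, 0.0, 0.02]]]
end [0.423  0.1456 0.1287] max 0.45
[[[-0.0, -0.0, 0.31], [-0.0, 0.0, -0.0]], [[-0.0, -0.0, 0.3], [-0.0, 0.0, -0.0]], [[-0.0, -0.0, 0.31], [-0.0, 0.0, -0.0]], [[-0.0, -0.0, 0.31], [-0.0, 0.0, -0.0]], [[-0.0, -0.0, 0.31], [-0.0, 0.0, -0.0]]]
end [0.4383 0.1497 0.0852] max 0.31
```

Call:
{"name": "arm_command", "arguments": {"commands": [[[-0.01, -0.08, 0.45], [0, 0, 0.01]], [[-0.01, -0.08, 0.4], [0, 0, 0.01]], [[0, 0, 0], [0, 0, 0]], [[0, 0, 0], [0, 0, 0]]]}}

```text
clock: 5.58
ee_pos: [0.4213, 0.1459, 0.1287]
eef_rot: [1.763, 2.306, 0.406]
force: [0.5, 0.4, 0.9]
width: 0.0281
gripper_force: 0.0
```

```bash
python3 - <<'E'
from h import *
im,d=get_image('scene'); cv2.imwrite('pics/s3.png',cv2.resize(im[220:350,230:400,::-1],None,fx=4,fy=4))
s=robot.sense();print(s['clock'],s['ee_pos'],s['force'],s['joint_positions'].round(2),s['width'])
b=np.array([.4362,.1491,.091]); T=tool(YAW,np.radians(20)); z=T.apply([0,0,1])
plan(b+z*.006,T,5)
E
```

```text
5.6333 [0.421566   0.14582986 0.1293753 ] [0.44944017 0.24467552 0.76234718] [ 0.   -0.18  2.28  0.14  0.71 -0.35] 0.027570151430591886
[[[-0.0, 0.01, 0.31], [0.0, -0.0, 0.0]], [[-0.01, 0.0, 0.32], [0.0, -0.0, 0.01]], [[-0.0, 0.01, 0.31], [0.01, -0.01, 0.0]], [[-0.01, 0.0, 0.32], [-0.0, 0.0, 0.01]], [[-0.0, 0.01, 0.31], [0.0, 0.0, 0.0]]]
end [0.4381 0.1497 0.0854] max 0.32
```

View pics/s3.png

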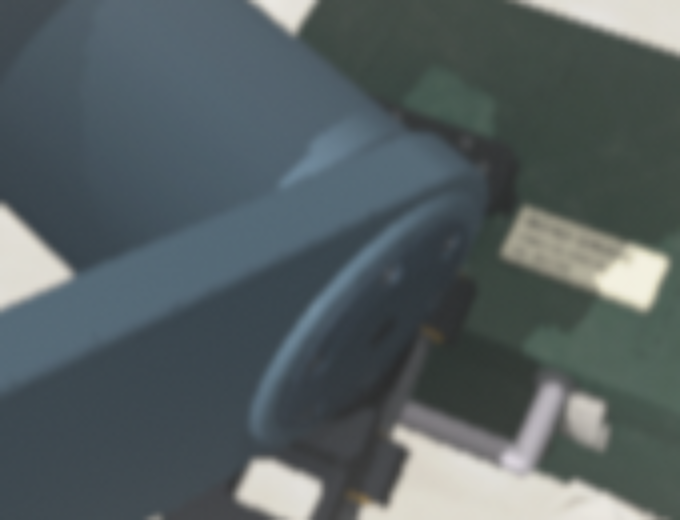

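The arm hides the fingertips, but the fingers (about 440,310 and 390,470) straddle the bar line with a clear margin. I advance while watching the force, then close.

Call:
{"name": "arm_command", "arguments": {"commands": [[[0, 0, 0.31], [0, 0, 0]], [[0, 0, 0.31], [0, 0, 0]], [[0, 0, 0.31], [0, 0, 0]]]}}

```text
clock: 5.88
ee_pos: [0.4318, 0.1482, 0.1042]
eef_rot: [1.76, 2.302, 0.411]
force: [-0.6, -0.9, -1.4]
width: 0.0279
gripper_force: 0.0
```

Call:
{"name": "arm_command", "arguments": {"commands": [[[0, 0.01, 0.31], [0, 0, 0]], [[0, 0.01, 0.3], [0, 0, 0]], [[0, 0, 0], [0, 0, 0]]]}}

```text
clock: 6.13
ee_pos: [0.4376, 0.1499, 0.086]
eef_rot: [1.762, 2.304, 0.409]
force: [-0.6, 0.3, 0.1]
width: 0.0281
gripper_force: 0.0
```

Call:
{"name": "arm_command", "arguments": {"commands": [[[0, 0, 0], [0, 0, 0]], [[0, 0, 0], [0, 0, 0]], [[0, 0, 0], [0, 0, 0]], [[0, 0, 0], [0, 0, 0]]], "hand": 0, "squeeze": 20}}

```text
clock: 6.47
ee_pos: [0.4385, 0.15, 0.0875]
eef_rot: [1.76, 2.302, 0.413]
force: [3.2, 2.0, -0.7]
width: 0.0109
gripper_force: 20.0
```

```bash
python3 - <<'E'
from h import *
s=robot.sense(); p0=s['ee_pos'];R0=R.from_rotvec(s['eef_rot']); print(s['joint_positions'].round(2))
c,sn=np.cos(YAW),np.sin(YAW); h=np.array([.5695+.098*c,.185+.098*sn,.075]); ax=np.array([-sn,c,0])
cp,cR=p0.copy(),R0; rows=[]
for i in range(1,21):
    Q=R.from_rotvec(ax*np.radians(45)*i/20); tp=h+Q.apply(p0-h); tR=Q*R0
    a=(cR.inv().apply(tp-cp)/.03).round(2); b=((cR.inv()*tR).as_rotvec()/.1).round(2)
    rows.append([a.tolist(),b.tolist()]); cp=cp+cR.apply(a*.03); cR=cR*R.from_rotvec(b*.1)
for i in range(0,20,5): print(rows[i:i+5])
print(cp)
E
```

```text
[ 0.01 -0.04  2.26  0.16  0.57 -0.37]
[[[-0.0, 0.13, -0.28], [0.39, 0.0, 0.0]], [[-0.0, 0.12, -0.28], [0.4, 0.0, 0.0]], [[-0.0, 0.13, -0.28], [0.39, 0.0, 0.0]], [[-0.0, 0.13, -0.27], [0.39, 0.0, 0.0]], [[-0.0, 0.13, -0.28], [0.39, 0.0, 0.0]]]
[[[-0.0, 0.12, -0.28], [0.4, 0.01, 0.0]], [[-0.0, 0.13, -0.28], [0.39, -0.0, 0.0]], [[-0.0, 0.13, -0.28], [0.39, -0.0, 0.0]], [[-0.0, 0.12, -0.28], [0.39, -0.0, 0.0]], [[-0.0, 0.13, -0.28], [0.4, -0.0, 0.0]]]
[[[-0.0, 0.13, -0.27], [0.39, -0.0, 0.0]], [[-0.0, 0.12, -0.28], [0.39, 0.0, 0.0]], [[-0.0, 0.13, -0.28], [0.4, 0.0, 0.0]], [[-0.0, 0.13, -0.28], [0.39, 0.0, 0.0]], [[-0.0, 0.13, -0.28], [0.39, 0.0, 0.0]]]
[[[-0.0, 0.12, -0.28], [0.39, 0.0, 0.0]], [[-0.0, 0.13, -0.28], [0.4, 0.01, 0.0]], [[-0.0, 0.13, -0.28], [0.39, -0.0, 0.0]], [[-0.0, 0.12, -0.27], [0.39, -0.0, 0.01]], [[-0.0, 0.13, -0.28], [0.39, -0.0, -0.0]]]
[0.51301867 0.17010107 0.24900039]
```

Call:
{"name": "arm_command", "arguments": {"commands": [[[0, 0.13, -0.28], [0.39, 0, 0]], [[0, 0.12, -0.28], [0.4, 0, 0]], [[0, 0.13, -0.28], [0.39, 0, 0]], [[0, 0.13, -0.27], [0.39, 0, 0]], [[0, 0.13, -0.28], [0.39, 0, 0]]], "squeeze": 30}}

```text
clock: 6.88
ee_pos: [0.4451, 0.1518, 0.1328]
eef_rot: [1.847, 2.416, 0.189]
force: [5.1, 3.9, -3.6]
width: 0.0109
gripper_force: 30.0
```

Call:
{"name": "arm_command", "arguments": {"commands": [[[0, 0.12, -0.28], [0.4, 0, 0]], [[0, 0.13, -0.28], [0.39, 0, 0]], [[0, 0.13, -0.28], [0.39, 0, 0]], [[0, 0.12, -0.28], [0.39, 0, 0]], [[0, 0.13, -0.28], [0.4, 0, 0]]]}}

```text
clock: 7.3
ee_pos: [0.46, 0.1558, 0.1757]
eef_rot: [-1.893, -2.476, 0.051]
force: [2.9, 1.6, -3.8]
width: 0.0105
gripper_force: 30.0
```

Call:
{"name": "arm_command", "arguments": {"commands": [[[0, 0.13, -0.27], [0.39, 0, 0]], [[0, 0.12, -0.28], [0.39, 0, 0]], [[0, 0.13, -0.28], [0.4, 0, 0]], [[0, 0.13, -0.28], [0.39, 0, 0]], [[0, 0.13, -0.28], [0.39, 0, 0]]]}}

```text
clock: 7.72
ee_pos: [0.4824, 0.1619, 0.2145]
eef_rot: [-1.811, -2.369, 0.286]
force: [-0.4, 0.0, -0.9]
width: 0.0109
gripper_force: 30.0
```

Call:
{"name": "arm_command", "arguments": {"commands": [[[0, 0.12, -0.28], [0.39, 0, 0]], [[0, 0.13, -0.28], [0.4, 0, 0]], [[0, 0.13, -0.28], [0.39, 0, 0]], [[0, 0.12, -0.27], [0.39, 0, 0]], [[0, 0.13, -0.28], [0.39, 0, 0]]]}}

```text
clock: 8.13
ee_pos: [0.5119, 0.1699, 0.2485]
eef_rot: [-1.721, -2.251, 0.5]
force: [-2.9, -0.8, 1.8]
width: 0.0109
gripper_force: 30.0
```

Call:
{"name": "arm_command", "arguments": {"commands": [[[0, 0, 0], [0, 0, 0]], [[0, 0, 0], [0, 0, 0]], [[0, 0, 0], [0, 0, 0]], [[0, 0, 0], [0, 0, 0]], [[0, 0, 0], [0, 0, 0]]]}}

```text
clock: 8.55
ee_pos: [0.5116, 0.1698, 0.2482]
eef_rot: [-1.722, -2.253, 0.497]
force: [-4.1, -1.8, 3.9]
width: 0.0115
gripper_force: 30.0
```

```bash
python3 - <<'E'
from h import *
s=robot.sense();print(s['clock'],s['ee_pos'],s['force'],s['joint_positions'].round(2),s['width'],abs(s['dq']).max())
c,sn=np.cos(YAW),np.sin(YAW); h=np.array([.5695+.098*c,.185+.098*sn,.075])
Rt=R.from_rotvec(s['eef_rot']); z=Rt.apply([0,0,1]); b=s['ee_pos']-.006*z; d=b-h
print('angle',np.degrees(np.arctan2(d[2],-(d[0]*c+d[1]*sn))-np.arctan2(16,236)),np.linalg.norm(d),'tilt',np.degrees(np.arctan2(z[0]*c+z[1]*sn,-z[2])))
im,d=get_image('top'); v,u=np.mgrid[:480,:640]; P=back('top',u,v,d)
L=(P[...,:2]-[.5695,.185])@np.array([[c,sn],[-sn,c]]).T
m=(np.hypot(L[...,0]+.065,L[...,1]-.158)<.012)&(d>0); print('plug z',m.sum(),np.median(P[m][:,2]))
m=(abs(L[...,0]-.0)<.06)&(L[...,1]<-.075-0)&(L[...,1]>-.12)&(P[...,2]>.11); print('lid',m.sum(),np.degrees(np.arctan(np.polyfit(L[m][:,0],P[m][:,2],1)[0])))
im,d=get_image('scene'); cv2.imwrite('pics/s4.png',im[:,:,::-1])
E
```

```text
8.55 [0.51163286 0.16983838 0.24818421] [-4.11387814 -1.75025917  3.94115253] [ 0.13  0.4   1.39 -0.06  1.78 -0.13] 0.011451270768199226 0.0026619289682735907
angle 45.11869982460515 0.2366927224777098 tilt -24.900014796552053
plug z 109 0.08147134338501147
lid 496 -32.99442720507883
```

View pics/s4.png

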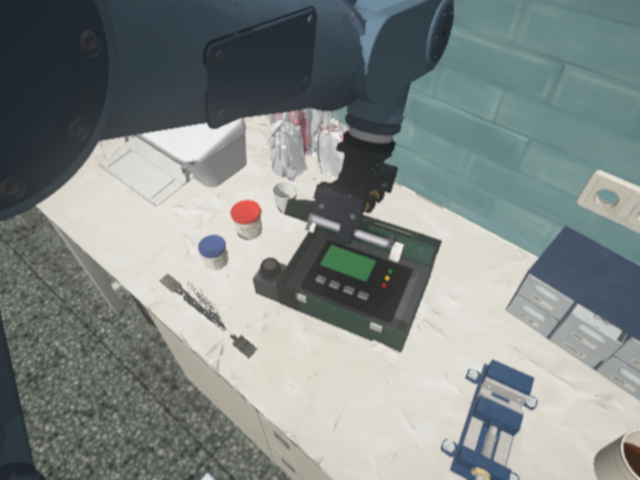

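The picture shows the lid raised with the bar held in the jaws (about 350,232). The plug is home (268,268) and the tubs and cup have not moved. The grasped bar gives 45.1° at a radius of 236.7 mm, which matches the expected geometry. The rough lid-depth fit (33°) mixes gripper and lid pixels, so I discard it.

```bash
python3 -c "
from station import robot
print(robot.close_job())"
```

```text
the job is handed in; nothing more can be done
None
```

I pushed the plug home with the lid shut, then lifted the lid by its bar to about 45° and handed the job in at about 8.6 s, still holding it; the hand-in returned no verdict.

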